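# Settle a swinging water sonde over its beaker and dip it

### The job

Take the orange handle and bring the hanging sonde off its parking ledge and along the rail until it is centred over the blue beaker; it will swing when it drops off the ledge, so calm it by moving the handle, never by touching it, until it hangs plumb and still over the middle of the beaker, well above the rim, for a good two seconds. Then lower the handle gently all the way down so the sonde dips into the beaker, without knocking the beaker or the ledge, and let go with the sonde hanging still; leave the bottles beside the station alone.

Things in the scene. Friction and masses are not known exactly. Their poses are not given: they have to be found in the camera images.
- station: Fixed dipping station: aluminium rail 520 mm long on two grey posts, top 130 mm above the table. Origin on the table under the rail's middle; y axis along the rail from the parking ledge (-y end) to the beaker (+y end), x axis level, away from the robot. The sonde swings in the upright plane x = +80 mm of this frame.
- trolley (a joint): Blue trolley on the rail: travel along the station's +y, 0 to 0.35 m; at 0 the handle and the sonde's pivot stand at station y = -170 mm. So pivot y = -170 mm + this value. Low dry friction of 1 N and 1.5 N s/m; stays where it is left.
- lift (a joint): Vertical lift on the trolley that carries the handle and the sonde together: 0 = fully up (start), 0.08 m = fully down on its stop. Spring-balanced and held by dry friction: it stays where it is left; pushing it down takes about 6 to 9 N plus 25 N s/m.
- grip (a point): Grip point of the orange handle: upright square block 26 x 26 x 50 mm, sides parallel to the station axes; grip from above, fingers closing along the rail. Point on its axis, 21 mm below its top, 29 mm above the grey arm under it; 282 mm above the table with the lift up, 202 mm down. At station x = -60 mm, 140 mm on the robot's side of the sonde's plane.
- pivot (a point): The sonde's pivot pin, axis along the station's x; 270 mm above the table with the lift up, 190 mm down. It moves with the handle, 140 mm beyond it. The hanging sonde is a balanced 0.5 kg rod, centre of mass only 11 mm below this pin, inertia about it 0.0043 kg m2; it hardly pushes back on the trolley.
- sonde (a joint): Swing angle of the sonde: 0 plumb, positive = lower end swung to station +y. Starts at -0.33, nose leaning on the ledge; at a trolley value of about 0.07 m the nose drops off and it swings, period 1.75 s, almost undamped (decay 40 s): angle'' = -12.8 angle - 1.30 a, a = trolley acceleration along +y in m/s2.
- nose (a point): Lowest point of the sonde, 152 mm below the pivot along it. Sonde: 262 mm long; below the pivot a steel sensor end 40 mm thick with rounded black nose (radius 20 mm), above it a yellow head 44 mm thick. Nose 118 mm above the table when plumb with the lift up, 38 mm with it down.
- beaker: Blue open beaker, 90 mm outer diameter, wall 4 mm, 90 mm tall, 0.3 kg, loose on the table in the sonde's plane. Origin at the centre of its underside, z axis up its axis.
- ledge: Heavy parking ledge (3 kg): dark foot, grey post and a slippery white shelf 60 x 90 mm whose top is 125 mm above the table; the sonde's nose rests on it at the start. Origin on the table under the centre of the shelf; the shelf's drop-off edge is 45 mm to +y of the origin.
- sample_bottle: Bystander: amber bottle with red cap, 70 mm diameter, 130 mm tall, to the right of the station. Origin under its centre.
- jar1: Bystander: white bottle with label, 60 mm diameter, 120 mm tall, to the left of the station. Origin under its centre.

How it is judged (in metres and radians):
On the way, in this order (a step that is already met when the one before it is completed fails the run):
1. the sonde hangs plumb and still over the middle of the beaker, above its rim, for 2 s (horizontal distance between nose and beaker below 0.014 m and value of joint sonde between -0.07 and 0.07 rad and height (world z) of nose above 0.105 m), for 2 s.
2. the sonde is lowered fully into the beaker, centred (horizontal distance between nose and beaker below 0.018 m and value of joint lift above 0.072 m), for 0.3 s.
At the end, for the whole second after the job is handed in: The lift is fully down (0.072 m or more), the sonde's nose stands inside the beaker within 18 mm of its axis, the sonde within 0.07 rad of plumb and turning under 0.25 rad/s, the beaker upright and within 15 mm of where it stood, the handle released (all of step 2 and value of joint sonde between -0.07 and 0.07 rad and angular speed of sonde below 0.25 rad/s and linear speed of beaker below 0.02 m/s and angle between beaker's own z axis and vertical below 0.1 rad and distance of beaker from where it was at the start of the episode below 0.015 m); the robot touches nothing.
It fails at once if the robot touches the sonde (contact force between any of the arm, the fingers and sonde above 0.5 N).
It fails at once if the sonde knocks the beaker hard (contact force between sonde and beaker above 4 N).
It fails at once if the sonde knocks the ledge hard (contact force between sonde and ledge above 10 N).
It fails at once if the beaker is pushed away, tipped or handled (distance of beaker from where it was at the start of the episode above 0.025 m or angle between beaker's own z axis and vertical above 0.2 rad or contact force between any of the arm, the fingers and beaker above 2 N).
It fails at once if the parking ledge or a bottle is shifted (distance of any of sample_bottle, jar1, ledge from where it was at the start of the episode above 0.03 m).
It also fails if it takes over 64 s, if anything falls off the work surface, if the arm or the gripper's body presses on something with over 40 N, if the wrist force passes 120 N, or if a joint passes its speed limit or range.

### The arm

A 6-joint arm with a two-finger parallel gripper is mounted at the origin on the work surface. World frame = base frame: x ahead of the robot, y to its left, z up, the work surface at z = 0. Lengths are in mm, angles in rad, forces in N, time in s.
With the tool pointing down it reaches from about 350 to 975 mm from the base axis. Payload 4.9 kg.
Tool frame: the origin (TCP) lies midway between the tips of the shut fingers; the grasp point (between the pads) lies 19 mm behind it (manip.grip_depth is the distance from the TCP to the grasp point, in mm); z points along the fingers, y is the direction in which the jaws open and shut (so a half turn about z gives the same grasp; the last joint's range is limited). The gripper opens to 85 mm and grips with 20 to 120 N. Pads are 22 mm wide; open, the fingers measure 114 mm over their backs; the gripper's body (76 mm by 85 mm) begins 54 mm behind the grasp point. The pads swing forward as they close: fully open they stand 13 mm farther back than shut.
Start: joints at [-1.462, 0.053, 1.613, -0, 1.476, -0.119], TCP at [141.143, -608.835, 198.304] pointing down, gripper open.
Joint ranges: [-3.01, 3.01], [-1.01, 2.22], [0.06, 2.58], [-1.02, 4.17], [0.09, 2.62], [-3.14, 3.14]. Speed limits (rad/s): [2.57, 2.57, 3.14, 3.14, 3.14, 3.14].

### API

Orientations are given as a rotation vector (axis times angle).
In Python, from plant import telemetry, eyes, sign_off, manip gives the robot as it stands.
- The arm moves only by the shell command python3 -m jog 'ROWS' [FORCE]. ROWS is JSON, a list of rows, each a list of 5 numbers: the shift along the tool's x, y, z in cm, then the turn about the tool's z in rad, then the opening, from 0 (shut) to 1 (fully open). In form: [[x, y, z, roll, jaw], ...]. A call has 1 to 5 rows; each row shifts and turns the commanded pose from where the row before left it, along the tool's axes as they then stand; what a row does not reach is not made up. A row lasts 1/10 s, in which the tool goes at most 50 mm and 8.59 degrees, less where a joint would pass 70% of its speed; a pose out of reach is approached as far as the arm can. A call is refused whole if a number of a shift passes 5 or a number of a turn 0.15, either way. A call with a gripper value outside its range is refused whole. The fingers move at their own pace and stop on an object; FORCE is the grip in N (left out, the last holds). Time passes only in rows, so rows that do not move let the fingers close. It gives the time, the measured TCP pose, the force and the opening at its end, in the units of the state.
- telemetry.get_obs(): the state, without advancing time (a new reading comes with each control period).
- eyes.get_image(name): name is "scene" or "top"; returns the picture (384x512x3 uint8, red, green, blue); there is no depth.
- eyes.camera_info(name): a dict with "fx", "fy", "cx", "cy" (pixels), "dist" ([k1, k2, p1, p2, k3] as OpenCV has them; the pictures are not rectified), "R" (3x3) and "t" (3): a world point X has camera coordinates R X + t. Camera axes: x right, y down, z forward; pixel columns grow to the right and rows downward; lengths in mm; the calibration is good to about 2 mm. A picture is of the moment at which its call begins. camera_info takes no time and is no camera call.
- sign_off(): hands the job in, once; it reports no verdict.
Trained networks look in the newest picture that a camera, given by its name, has taken for a name from the list of things; names that differ only in an ending like _2 or _b are one class to them, and where a whole thing is asked for, a point or a joint stands for the part that bears it (a point fixed in the world has none). Each returns a list of dicts, best first, with "conf" (0 to 1); they miss things now and then, are a little off and sometimes report something else, mostly with a low value. They report only what shows in the picture. A call takes as long as a camera call.
- eyes.cut_out(camera, query): "pixels" (384x512 bool, what is visible of it) and "uv" ([column, row] in pixels, amid what is visible of it).
The state is a dict: "t": time; "joint_pos": joint angles; "qvel": joint speeds; "joint_efforts": joint torques, N m; "position": TCP position; "tcp_rot": TCP orientation; "contact_force": force on the tool from outside, world axes, zero at the start; "wrist_torque": the same for the moment, N m; "grip_width": finger opening in mm.
Only numpy, scipy, OpenCV 4.12 (cv2) and the standard library are available. Lean on these libraries where they do the work, as an engineer would, in place of code of your own. Each camera call takes 0.05 s, during which the arm holds its last target. There are 200 camera calls.

## Working session

There is one attempt and no reset: what is moved stays moved. The work goes in short steps, Python scripts to look and compute and a shell command to move; the robot and the scene stay as the last step left them, time stands still between calls to the robot, and variables do not carry over. Pictures are saved under pics/ and viewed, about 8 in all and at most 12, crops included, and the job is handed in when it is done.

```bash
ls; mkdir -p pics
python3 - <<'E'
from plant import telemetry, eyes, manip
import cv2,numpy as np
o=telemetry.get_obs();print({k:np.round(v,3).tolist() for k,v in o.items()})
ims=[]
for n in("scene","top"):
    im=eyes.get_image(n);cv2.imwrite(f"pics/{n}0.png",im[:,:,::-1])
    c=eyes.camera_info(n);print(n,{k:np.round(v,3).tolist() for k,v in c.items()})
    for q in("grip","beaker","ledge","sonde","station","pivot","nose","trolley"):
        r=eyes.cut_out(n,q);print(n,q,[(round(d["conf"],2),np.round(d["uv"],1).tolist(),int(d["pixels"].sum())) for d in r[:2]])
        if r: np.save(f"m_{n}_{q}.npy",r[0]["pixels"])
print(telemetry.get_obs()["t"])
E
```

```text
pics
{'t': 0.0, 'joint_pos': [-1.462, 0.053, 1.614, -0.0, 1.476, -0.119], 'qvel': [0.0, -0.001, -0.0, 0.0, 0.0, -0.002], 'joint_efforts': [-0.001, -39.368, -37.018, -0.0, 0.007, -0.0], 'position': [141.065, -608.157, 197.051], 'tcp_rot': [-3.119, -0.357, -0.0], 'contact_force': [-0.004, -0.271, -0.455], 'wrist_torque': [0.049, 0.025, 0.02], 'grip_width': 85.459}
scene {'fx': 447.294, 'fy': 447.294, 'cx': 260.264, 'cy': 195.417, 'dist': [-0.086, 0.0, 0.0, 0.0, 0.0], 'R': [[0.82, 0.573, 0.005], [0.444, -0.63, -0.637], [-0.362, 0.524, -0.771]], 't': [-454.654, -137.091, 1639.065]}
scene grip []
scene beaker [(0.55, [291.7, 212.2], 907)]
scene ledge [(0.96, [240.0, 275.8], 1252)]
scene sonde [(0.97, [247.8, 216.3], 1044)]
scene station [(0.83, [236.3, 215.0], 3995)]
scene pivot [(0.59, [241.1, 205.5], 1965)]
scene nose [(0.63, [244.7, 219.1], 1203)]
scene trolley [(0.85, [236.8, 212.3], 2230), (0.7, [156.6, 321.7], 883)]
top {'fx': 405.867, 'fy': 405.867, 'cx': 255.923, 'cy': 188.104, 'dist': [-0.032, 0.0, 0.0, 0.0, 0.0], 'R': [[0.029, -0.999, -0.013], [-0.991, -0.027, -0.13], [0.129, 0.017, -0.991]], 't': [-14.377, 583.287, 1530.204]}
top grip [(0.72, [295.8, 180.3], 651)]
top beaker [(0.77, [227.9, 178.4], 441)]
top ledge [(0.74, [306.2, 183.7], 348), (0.22, [295.8, 178.6], 664)]
top sonde [(0.79, [293.3, 171.0], 372)]
top station [(0.71, [284.4, 199.5], 2298), (0.67, [229.7, 177.9], 536)]
top pivot [(0.71, [295.8, 176.8], 597)]
top nose [(0.91, [295.3, 174.1], 365)]
top trolley [(0.68, [293.8, 186.7], 801)]
0.9
```

Run:
```python
import cv2,numpy as np
a=cv2.imread("pics/scene0.png")[110:350,110:390];b=cv2.imread("pics/top0.png")[110:290,180:370]
cv2.imwrite("pics/a.png",cv2.resize(a,None,fx=2.5,fy=2.5,interpolation=cv2.INTER_CUBIC));cv2.imwrite("pics/b.png",cv2.resize(b,None,fx=3.2,fy=3.2,interpolation=cv2.INTER_CUBIC))
```

```text
(no output)
```

View pics/a.png

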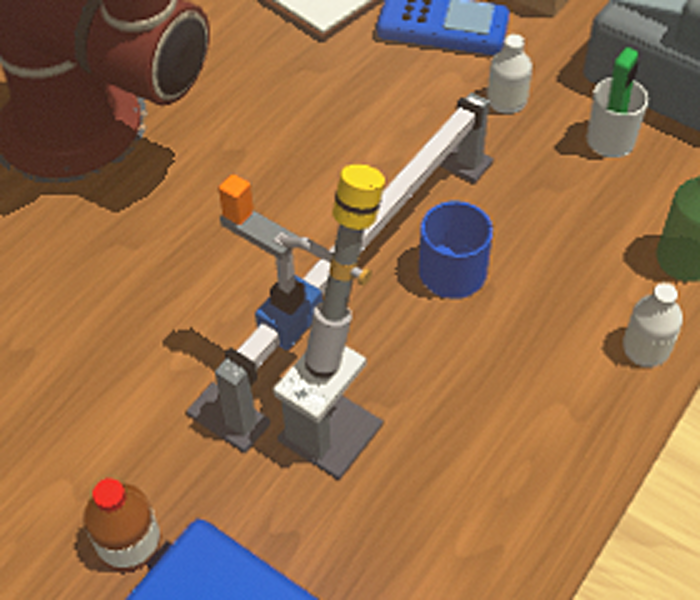

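View pics/b.png

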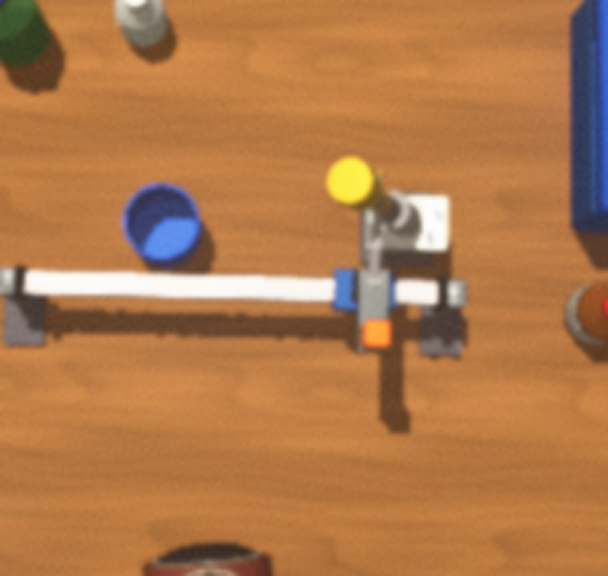

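The pictures show the orange handle (top view ≈ (297,214)), the beaker (≈ (231,180)), the rail nearly parallel to the image rows, and the nose on the white shelf. I'll fit model silhouettes next.

```bash
cat > lib.py <<'E'
import cv2,numpy as np
from plant import eyes,telemetry
C={n:eyes.camera_info(n) for n in("scene","top")}
def proj(n,P):
    c=C[n];K=np.array([[c["fx"],0,c["cx"]],[0,c["fy"],c["cy"]],[0,0,1.]])
    return cv2.projectPoints(np.array(P,float).reshape(-1,1,3),cv2.Rodrigues(np.array(c["R"],float))[0],np.array(c["t"],float),K,np.array(c["dist"],float))[0].reshape(-1,2)
def back(n,uv,z):
    c=C[n];K=np.array([[c["fx"],0,c["cx"]],[0,c["fy"],c["cy"]],[0,0,1.]]);R=np.array(c["R"]);t=np.array(c["t"])
    u=cv2.undistortPoints(np.array(uv,float).reshape(-1,1,2),K,np.array(c["dist"],float)).reshape(-1,2)
    d=np.c_[u,np.ones(len(u))]@R;o=-R.T@t
    return o+d*((z-o[2])/d[:,2])[:,None]
def hull_mask(n,P,s=4):
    h=cv2.convexHull((proj(n,P)*s+s/2-.5).astype(np.float32));m=np.zeros((384*s,512*s),np.uint8)
    cv2.fillConvexPoly(m,np.round(h).astype(np.int32),255);return cv2.resize(m,(512,384),interpolation=cv2.INTER_AREA)/255.
def hsv(im): return cv2.cvtColor(im,cv2.COLOR_RGB2HSV)
def blob(m,near=None):
    k,l,s,c=cv2.connectedComponentsWithStats(m.astype(np.uint8))
    i=1+np.argmax(s[1:,4]) if near is None else 1+np.argmin(np.hypot(*(c[1:]-near).T)+1e3*(s[1:,4]<25))
    return l==i
E
python3 - <<'E'
from lib import *
from scipy.optimize import minimize
ims={n:cv2.imread(f"pics/{n}0.png")[:,:,::-1].copy() for n in C}
H={n:hsv(ims[n]) for n in C}
def col(n,lo,hi,near): return blob(cv2.inRange(H[n],lo,hi)>0,near)
bk={"scene":col("scene",(105,120,30),(125,255,255),(292,210)),"top":col("top",(100,120,30),(125,255,255),(231,180))}
org={"scene":col("scene",(5,200,100),(15,255,255),(204,190)),"top":col("top",(5,200,100),(15,255,255),(297,214))}
for m in (bk,org): print([(n,int(m[n].sum()),np.argwhere(m[n]).mean(0)[::-1].round(1)) for n in m])
th=np.linspace(0,2*np.pi,40)
def cyl(p,r=45,h=90): return np.array([[p[0]+r*np.cos(a),p[1]+r*np.sin(a),z] for z in(0,h) for a in th])
def box(p):
    c,s=np.cos(p[2]),np.sin(p[2]);return np.array([[p[0]+c*a-s*b,p[1]+s*a+c*b,z] for a in(-13,13) for b in(-13,13) for z in(253,303)])
def fit(f,M,p0,cams,st):
    return minimize(lambda p:sum(np.abs(hull_mask(n,f(p))-M[n]).sum() for n in cams),p0,method="Nelder-Mead",options=dict(initial_simplex=np.array([p0]+[np.array(p0)+d for d in np.diag(st)]),xatol=.05))
b0=back("top",[np.argwhere(bk["top"]).mean(0)[::-1]],45)[0][:2]
h0=back("top",[np.argwhere(org["top"]).mean(0)[::-1]],303)[0][:2]
for cs in(["top"],["scene"],["top","scene"]):
    r=fit(cyl,bk,list(b0),cs,[6,6]);print("beaker",cs,r.x.round(1),r.fun.round(1))
    r=fit(lambda p:box([p[0],p[1],0]),org,list(h0),cs,[6,6]);print("handle",cs,r.x.round(1),r.fun.round(1))
# rail line in top: white pixels
h=H["top"];m=(h[:,:,1]<40)&(h[:,:,2]>170);m[:190]=0;m=blob(m,(250,199))
p=np.argwhere(m)[:,::-1];w=[]
for u in range(190,282,2):
    v=p[p[:,0]==u,1]
    if len(v): w.append((u,v.mean()))
W=back("top",w,130);f=np.polyfit(W[:,1],W[:,0],1);print("rail x=a*y+b",f,"yaw",-np.arctan(f[0]), "yrange",W[:,1].min(),W[:,1].max(),len(w),int(m.sum()))
# shelf
for n,near in(("top",(313,180)),("scene",(240,262))):
    h=H[n];m=(h[:,:,1]<30)&(h[:,:,2]>170);m=blob(m,near);q=back(n,np.argwhere(m)[:,::-1],125);print("shelf",n,m.sum(),q.min(0).round(),q.max(0).round(),q.mean(0).round())
E
```

```text
[('scene', 312, array([292.9, 208.1])), ('top', 221, array([232.5, 183.5]))]
[('scene', 171, array([203.9, 189.7])), ('top', 2, array([295.5, 217. ]))]
beaker ['top'] [596.4  95.5] 295.8
handle ['top'] [ 452.6 -123. ] 81.4
beaker ['scene'] [609.6  99. ] 669.7
handle ['scene'] [ 469.1 -141.5] 78.6
beaker ['top', 'scene'] [610.2  96.7] 969.5
handle ['top', 'scene'] [ 469.7 -139.2] 164.7
rail x=a*y+b [-2.80723942e-03  5.30397251e+02] yaw 0.002807232046951902 yrange -87.80226215261138 239.02958240635934 46 656
shelf top 155 [ 582. -229.  125.] [ 641. -174.  125.] [ 613. -208.  125.]
shelf scene 331 [ 582. -235.  125.] [ 642. -146.  125.] [ 619. -201.  125.]
```

```bash
cat > fit.py <<'E'
from lib import *
from scipy.optimize import minimize
th=np.linspace(0,2*np.pi,40)
def blue(im):
    i=im.astype(int);return (i[:,:,2]>1.35*i[:,:,0])&(i[:,:,2]-i[:,:,0]>18)
def orange(im):
    i=im.astype(int);return (i[:,:,0]>150)&(i[:,:,0]>1.6*i[:,:,1])&(i[:,:,2]<.35*i[:,:,0])
def near(m,p):
    k,l,s,c=cv2.connectedComponentsWithStats(m.astype(np.uint8));p=np.array(p)
    i=min((i for i in range(1,k) if s[i,4]>20),key=lambda i:np.hypot(*(c[i]-p)));return l==i
def cyl(p,r=45,h=90): return np.array([[p[0]+r*np.cos(a),p[1]+r*np.sin(a),z] for z in(0,h) for a in th])
def box(p,dz=0): return np.array([[p[0]+a,p[1]+b,z-dz] for a in(-13,13) for b in(-13,13) for z in(253,303)])
def fit(f,M,p0,cams,st):
    return minimize(lambda p:sum(np.abs(hull_mask(n,f(p))-M[n]).sum() for n in cams),p0,method="Nelder-Mead",options=dict(initial_simplex=np.array([p0]+[np.array(p0)+d for d in np.diag(st)]),xatol=.05))
E
python3 - <<'E'
from fit import *
ims={n:cv2.imread(f"pics/{n}0.png")[:,:,::-1].copy() for n in C}
bk={"scene":near(blue(ims["scene"]),(292,210)),"top":near(blue(ims["top"]),(231,180))}
org={"scene":near(orange(ims["scene"]),(204,190)),"top":near(orange(ims["top"]),(297,214))}
for m in (bk,org): print([(n,int(m[n].sum()),np.argwhere(m[n]).mean(0)[::-1].round(1)) for n in m])
for cs in(["top"],["scene"],["top","scene"]):
    r=fit(cyl,bk,[608,98],cs,[6,6]);print("beaker",cs,r.x.round(1),r.fun.round(1))
    r=fit(box,org,[470,-135],cs,[6,6]);print("handle",cs,r.x.round(1),r.fun.round(1))
o=np.hstack([np.where(bk[n]|org[n],255,0).astype(np.uint8) for n in C]);
E
```

```text
[('scene', 930, array([291.5, 209.1])), ('top', 455, array([230.4, 179.6]))]
[('scene', 156, array([205.3, 187.7])), ('top', 43, array([297.8, 214.8]))]
beaker ['top'] [610.7 100.9] 64.6
handle ['top'] [ 471.2 -138.9] 47.4
beaker ['scene'] [610.3  95.3] 56.8
handle ['scene'] [ 470.7 -139.4] 94.5
beaker ['top', 'scene'] [609.1  96.9] 132.4
handle ['top', 'scene'] [ 470.4 -138.8] 144.4
```

```bash
python3 -m jog '[[0,0,-5,0.113,1],[0,0,-5,0.112,1],[0,0,-5,0,1],[0,0,-4.5,0,1],[0,0,0,0,1]]' 60; python3 -m jog '[[2,-3,0,0,1],[2.5,-3.5,0,0,1],[2.5,-3.5,0,0,1],[2.5,-3.5,0,0,1],[2.5,-3.5,0,0,1]]'; python3 -m jog '[[2.5,-3.5,0,0,1],[2.5,-3.5,0,0,1],[2.5,-3.5,0,0,1],[2.5,-3.5,0,0,1],[0,0,0,0,1]]'
```

```text
t: 1.4
position: [141.4, -610.9, 403.5]
tcp_rot: [3.126, 0.005, 0.003]
contact_force: [-0.4, 0.4, -0.1]
grip_width: 85.4
t: 1.9
position: [261.3, -437.0, 392.8]
tcp_rot: [-3.141, -0.004, -0.0]
contact_force: [0.2, -0.4, 0.1]
grip_width: 85.4
t: 2.4
position: [362.3, -294.8, 393.5]
tcp_rot: [-3.141, -0.015, -0.002]
contact_force: [-1.2, -0.7, 0.0]
grip_width: 85.7
```

```bash
python3 -m jog '[[2.7,-3.9,0,0,1],[2.7,-3.9,0,0,1],[2.7,-3.9,0,0,1],[2.7,-3.9,0,0,1],[0,0,0,0,1]]'; python3 -m jog '[[0,0,0,0,1],[0,0,0,0,1]]'
python3 - <<'E'
from fit import *
for n in C: cv2.imwrite(f"pics/{n}1.png",eyes.get_image(n)[:,:,::-1])
a=cv2.imread("pics/scene1.png")[110:290,130:330];b=cv2.imread("pics/top1.png")[120:270,200:370]
cv2.imwrite("pics/c.png",np.hstack([cv2.resize(a,(400,360)),cv2.resize(b,(400,360))]))
E
```

```text
t: 2.9
position: [469.5, -138.5, 392.5]
tcp_rot: [-3.14, -0.015, 0.001]
contact_force: [-0.3, -0.3, 0.7]
grip_width: 85.2
t: 3.1
position: [467.4, -143.0, 393.0]
tcp_rot: [3.141, 0.002, -0.001]
contact_force: [1.1, -0.9, 0.2]
grip_width: 84.8
```

View pics/c.png

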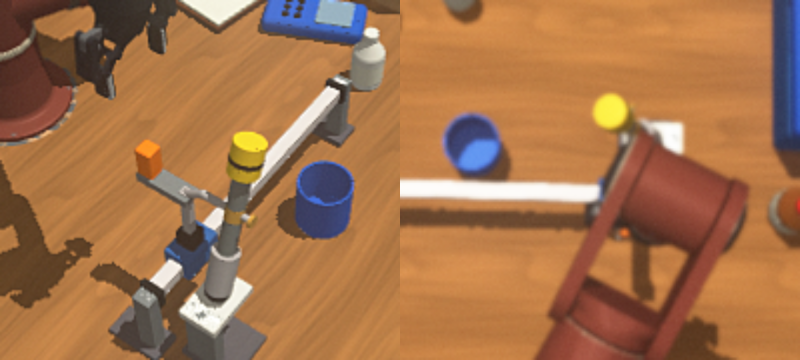

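```bash
python3 -m jog '[[0,0,0,0,1]]'
python3 - <<'E'
from fit import *
for i in range(3):
    eyes.get_image("scene"); o=telemetry.get_obs();print(o["position"].round(1) if hasattr(o["position"],"round") else o["position"],np.round(o["tcp_rot"],3))
print(proj("scene",[[468,-141,393],[470,-139,303]]))
E
```

```text
t: 3.3
position: [467.4, -143.1, 393.3]
tcp_rot: [3.141, 0.001, 0.0]
contact_force: [-0.5, 0.4, -1.0]
grip_width: 85.2
[ 467.4 -142.9  393.4] [3.141e+00 1.000e-03 0.000e+00]
[ 467.5 -142.8  393.4] [3.141e+00 2.000e-03 0.000e+00]
[ 467.6 -142.6  393.4] [3.141e+00 2.000e-03 0.000e+00]
[[198.99609332 158.44275379]
 [203.54091947 182.50269415]]
```

```bash
python3 -m jog '[[0.3,-0.4,3,0,1],[0,0,4,0,1],[0,0,4,0,1],[0,0,2,0,1],[0,0,0,0,1]]'; python3 -m jog '[[0,0,0,0,1],[0,0,0,0,0.6],[0,0,0,0,0.4],[0,0,0,0,0.2],[0,0,0,0,0]]' 60; python3 -m jog '[[0,0,0,0,0],[0,0,0,0,0],[0,0,0,0,0]]' 60
```

```text
t: 3.95
position: [468.8, -137.2, 259.0]
tcp_rot: [-3.138, -0.004, 0.011]
contact_force: [0.7, -0.8, -0.1]
grip_width: 85.5
t: 4.45
position: [471.1, -138.0, 264.1]
tcp_rot: [3.141, 0.004, 0.002]
contact_force: [-0.9, 0.2, -0.3]
grip_width: 28.4
t: 4.75
position: [471.2, -138.1, 264.3]
tcp_rot: [3.141, 0.004, 0.002]
contact_force: [-0.4, 0.5, 5.9]
grip_width: 23.7
```

```bash
cat > ang.py <<'E'
from fit import *
from scipy.optimize import brentq
OFF=None
def yel(im):
    i=im.astype(int);m=(i[:,:,0]>110)&(i[:,:,1]>.72*i[:,:,0])&(i[:,:,2]<.4*i[:,:,0])
    k,l,s,c=cv2.connectedComponentsWithStats(m.astype(np.uint8));j=1+np.argmax(s[1:,4]);return c[j],s[j,4]
def head(py,th,s,px=610.5,dz=0): return proj("scene",[[px,py-s*np.sin(th),270-dz+s*np.cos(th)]])[0]
S=90.
def angle(uv,py,dz=0):
    g=np.linspace(-.7,.7,281);q=proj("scene",[[610.5,py-S*np.sin(t),270-dz+S*np.cos(t)] for t in g])
    e=np.hypot(*(q-uv).T);k=e.argmin();return g[k],e[k]
def look(n=1,dt=0,dz=0):
    for _ in range(n):
        o=telemetry.get_obs();im=eyes.get_image("scene");uv,a=yel(im);py=o["position"][1]
        th,e=angle(uv,py-1,dz);print(f"t={o['t']:.2f} y={py:.1f} x={o['position'][0]:.1f} z={o['position'][2]:.1f} th={th:.3f} err={e:.1f}px area={a}")
    return im
E
python3 - <<'E'
from ang import *
im=cv2.imread("pics/scene0.png")[:,:,::-1];uv,a=yel(im);print(uv,a)
for s in(75,80,85,90,95,100): print(s,head(-139,-.33,s).round(1))
look()
E
python3 -m jog '[[0,-0.5,0,0,0],[0,-1,0,0,0],[0,-1,0,0,0],[0,-0.5,0,0,0],[0,0,0,0,0]]'; python3 -c "from ang import *; look()"
```

```text
[253.75912409 183.97080292] 274
75 [252.8 191. ]
80 [253.1 189.4]
85 [253.5 187.7]
90 [253.9 186. ]
95 [254.2 184.3]
100 [254.6 182.6]
t=4.75 y=-138.1 x=471.2 z=264.3 th=-0.395 err=1.9px area=274
t: 5.3
position: [471.1, -107.2, 264.3]
tcp_rot: [-3.141, -0.006, -0.002]
contact_force: [-0.0, 1.1, 5.1]
grip_width: 23.8
t=5.30 y=-107.2 x=471.1 z=264.3 th=-0.395 err=1.9px area=263
```

```bash
sed -i 's/^S=90./S=96./' ang.py; python3 -m jog '[[0,-1,0,0,0],[0,-0.5,0,0,0],[0,0,0,0,0]]'; python3 -c "from ang import *; look()"
```

```text
t: 5.65
position: [471.1, -92.3, 264.2]
tcp_rot: [-3.141, -0.006, -0.002]
contact_force: [-0.5, -0.0, 5.4]
grip_width: 23.9
t=5.65 y=-92.3 x=471.1 z=264.2 th=-0.215 err=0.3px area=279
```

```bash
python3 -c "from ang import *; look(3)"
```

```text
t=5.70 y=-92.5 x=471.0 z=264.2 th=-0.165 err=0.3px area=281
t=5.75 y=-92.6 x=471.0 z=264.2 th=-0.110 err=0.3px area=286
t=5.80 y=-92.6 x=471.0 z=264.1 th=-0.050 err=0.3px area=289
```

```bash
python3 -m jog '[[0,0,0,0,0],[0,-3,0,0,0],[0,-5,0,0,0],[0,-5,0,0,0],[0,-5,0,0,0]]'; python3 -m jog '[[0,-4,0,0,0],[0,-1,0,0,0]]'; python3 -c "from ang import *; look(7)"
```

```text
t: 6.35
position: [470.5, 88.1, 263.9]
tcp_rot: [3.141, 0.002, 0.004]
contact_force: [6.4, -1.9, 1.7]
grip_width: 23.8
t: 6.55
position: [470.5, 140.6, 263.9]
tcp_rot: [-3.14, -0.011, -0.004]
contact_force: [2.7, -2.0, 4.6]
grip_width: 23.5
t=6.55 y=140.6 x=470.5 z=263.9 th=0.105 err=0.4px area=219
t=6.60 y=140.4 x=470.5 z=263.9 th=0.100 err=0.4px area=222
t=6.65 y=138.8 x=470.5 z=263.9 th=0.085 err=0.3px area=220
t=6.70 y=137.6 x=470.5 z=263.9 th=0.075 err=0.3px area=220
t=6.75 y=136.9 x=470.5 z=263.9 th=0.065 err=0.4px area=221
t=6.80 y=136.4 x=470.5 z=263.9 th=0.040 err=0.3px area=229
t=6.85 y=136.2 x=470.5 z=263.9 th=0.025 err=0.2px area=222
```

```bash
python3 -c "from ang import *; look(5)"
```

```text
t=6.90 y=136.0 x=470.5 z=263.9 th=0.010 err=0.2px area=216
t=6.95 y=135.9 x=470.4 z=263.9 th=-0.010 err=0.3px area=221
t=7.00 y=135.8 x=470.5 z=263.9 th=-0.030 err=0.3px area=217
t=7.05 y=135.8 x=470.5 z=263.9 th=-0.045 err=0.3px area=219
t=7.10 y=135.7 x=470.5 z=263.9 th=-0.060 err=0.2px area=214
```

```bash
python3 -m jog '[[0,2,0,0,0],[0,4,0,0,0],[0,2,0,0,0]]'; python3 -m jog '[[0,0,0,0,0]]' >/dev/null;  python3 -c "from ang import *; look(1)"; for i in 1 2 3 4 5 6 7; do python3 -m jog '[[0,0,0,0,0]]' >/dev/null;  python3 -c "from ang import *; look(1)"; done; python3 -m jog '[[0,0,0,0,0]]' >/dev/null;  python3 -c "from ang import *; look(1)"
```

```text
t: 7.45
position: [470.6, 53.8, 263.8]
tcp_rot: [3.14, -0.0, 0.002]
contact_force: [2.7, 1.6, 4.0]
grip_width: 23.8
t=7.55 y=53.1 x=470.6 z=263.8 th=-0.005 err=0.4px area=256
t=7.70 y=55.9 x=470.6 z=263.8 th=-0.015 err=0.2px area=254
t=7.85 y=56.5 x=470.6 z=263.8 th=-0.015 err=0.2px area=256
t=8.00 y=56.7 x=470.6 z=263.8 th=-0.010 err=0.3px area=258
t=8.15 y=56.7 x=470.6 z=263.8 th=0.010 err=0.4px area=254
t=8.30 y=56.7 x=470.6 z=263.8 th=0.010 err=0.4px area=256
t=8.45 y=56.7 x=470.6 z=263.8 th=0.020 err=0.3px area=257
t=8.60 y=56.7 x=470.6 z=263.8 th=0.020 err=0.3px area=257
t=8.75 y=56.7 x=470.6 z=263.8 th=0.020 err=0.3px area=257
```

```bash
python3 -m jog '[[0,-1.1,0,0,0],[0,-1.1,0,0,0],[0,0,0,0,0],[0,0,0,0,0],[0,0,0,0,0]]' >/dev/null; python3 -m jog '[[0,0,0,0,0],[0,0,0,0,0],[0,0,0,0,0],[0,0,0,0,0],[0,-1,0,0,0]]' >/dev/null; python3 -m jog '[[0,-0.9,0,0,0],[0,0,0,0,0]]'; for i in 1 2 3 4 5 6 7 8 9 10 11 12 13 14; do python3 -c "from ang import *; look(1)";python3 -m jog '[[0,0,0,0,0]]' >/dev/null; done
python3 - <<'E'
from ang import *
im=look(1);cv2.imwrite("pics/scene2.png",im[:,:,::-1]);t=eyes.get_image("top");cv2.imwrite("pics/top2.png",t[:,:,::-1])
m=near(blue(im),(292,210));print(m.sum(),fit(cyl,{"scene":m},[608,98],["scene"],[6,6]).x)
a=im[110:290,180:380,::-1];b=t[100:280,180:380,::-1];cv2.imwrite("pics/d.png",np.hstack([cv2.resize(a,(400,360)),cv2.resize(b,(400,360))]))
E
```

```text
t: 10.0
position: [470.5, 98.7, 263.7]
tcp_rot: [-3.141, -0.006, -0.002]
contact_force: [2.5, 0.3, 5.3]
grip_width: 23.9
t=10.00 y=98.7 x=470.5 z=263.7 th=0.015 err=0.4px area=240
t=10.15 y=98.1 x=470.5 z=263.7 th=0.020 err=0.4px area=241
t=10.30 y=98.0 x=470.5 z=263.7 th=0.025 err=0.3px area=243
t=10.45 y=98.0 x=470.5 z=263.7 th=0.025 err=0.4px area=245
t=10.60 y=98.0 x=470.5 z=263.7 th=0.015 err=0.5px area=238
t=10.75 y=98.0 x=470.5 z=263.7 th=0.010 err=0.4px area=238
t=10.90 y=98.0 x=470.5 z=263.7 th=0.005 err=0.4px area=240
t=11.05 y=98.0 x=470.5 z=263.7 th=0.000 err=0.4px area=239
t=11.20 y=98.0 x=470.5 z=263.7 th=-0.005 err=0.3px area=239
t=11.35 y=98.0 x=470.5 z=263.7 th=0.000 err=0.4px area=239
t=11.50 y=98.0 x=470.5 z=263.7 th=0.005 err=0.4px area=240
t=11.65 y=98.0 x=470.5 z=263.7 th=0.010 err=0.4px area=238
t=11.80 y=98.0 x=470.5 z=263.7 th=0.015 err=0.4px area=238
t=11.95 y=98.0 x=470.5 z=263.7 th=0.025 err=0.3px area=244
t=12.10 y=98.0 x=470.5 z=263.7 th=0.020 err=0.3px area=243
863 [609.64330938  94.8615604 ]
```

View pics/d.png

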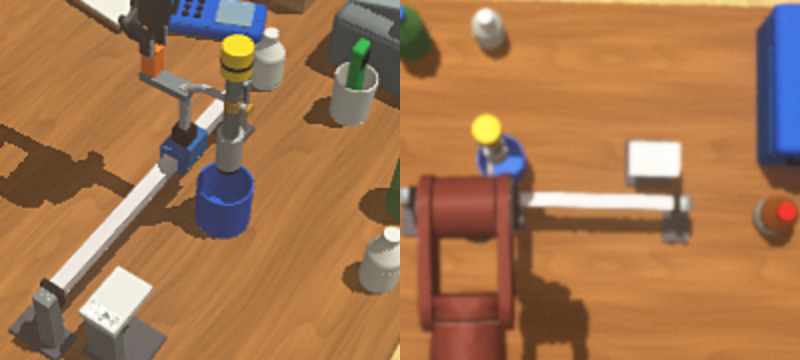

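Run:
```python
from ang import *
i=cv2.imread("pics/top2.png")[:,:,::-1];uv,a=yel(i);print("top head",uv,a,back("top",[uv],375)[0].round(1))
i=cv2.imread("pics/scene2.png")[:,:,::-1].copy();uv,a=yel(i);print("scene head",uv,head(98,0,96),head(92,0,96))
t0=cv2.imread("pics/top0.png")[:,:,::-1].astype(int)
m=near(blue(t0),(231,180))
for th_ in (1.1,1.2,1.35,1.6):
    b=near((t0[:,:,2]>th_*t0[:,:,0])&(t0[:,:,2]-t0[:,:,0]>10),(231,180));r=fit(cyl,{"top":b},[608,98],["top"],[6,6]);print(th_,b.sum(),r.x,r.fun)
```

```text
top head [222.76237624 164.2970297 ] 202 [610.   99.8 375. ]
scene head [298.34156379 135.44032922] [299.19150248 134.99096619] [298.00351535 136.25013968]
1.1 475 [611.5859375 101.796875 ] 47.38823529411764
1.2 471 [611.29592133 100.02702332] 49.95294117647058
1.35 455 [610.69084501 100.94160366] 64.56862745098039
1.6 405 [609.38739014  99.01403809] 114.69803921568626
```

```bash
python3 -m jog '[[0,0,0,0,0],[0,0,0,0,0],[0,0,0,0,0],[0,0,0,0,0],[0,0,0,0,0]]'>/dev/null; python3 -m jog '[[0,0,0,0,0],[0,0,0,0,0],[0,0,0,0,0],[0,0,0,0,0],[0,0,0,0,0]]'>/dev/null; python3 -c "from ang import *; look(1)"; python3 -m jog '[[0,0,0.3,0,0],[0,0,0.4,0,0],[0,0,0.5,0,0],[0,0,0.5,0,0],[0,0,0.3,0,0]]';  python3 -c "from ang import *; look(1,0,20)"
```

```text
t=13.20 y=98.0 x=470.5 z=263.7 th=0.005 err=0.4px area=241
t: 13.75
position: [470.6, 98.0, 243.8]
tcp_rot: [-3.141, -0.004, -0.002]
contact_force: [1.7, 1.3, 5.9]
grip_width: 23.5
t=13.75 y=98.0 x=470.6 z=243.8 th=0.020 err=0.4px area=241
```

```bash
python3 -m jog '[[0,0,0.4,0,0],[0,0,0.5,0,0],[0,0,0.5,0,0],[0,0,0.5,0,0],[0,0,0.4,0,0]]'; python3 -c "from ang import *; look(1,0,43)"; python3 -m jog '[[0,0,0.5,0,0],[0,0,0.6,0,0],[0,0,0.6,0,0],[0,0,0.5,0,0],[0,0,0.5,0,0]]';python3 -m jog '[[0,0,0.4,0,0],[0,0,0.3,0,0],[0,0,0.3,0,0],[0,0,0,0,0]]'; python3 -c "from ang import *; look(1,0,79)"
```

```text
t: 14.3
position: [470.6, 98.0, 221.2]
tcp_rot: [-3.141, -0.004, -0.002]
contact_force: [1.8, -0.0, 8.1]
grip_width: 23.6
t=14.30 y=98.0 x=470.6 z=221.2 th=0.005 err=0.4px area=230
t: 14.85
position: [470.6, 98.0, 194.6]
tcp_rot: [-3.141, -0.004, -0.002]
contact_force: [-0.9, 0.5, 8.9]
grip_width: 23.5
t: 15.25
position: [470.6, 98.0, 184.5]
tcp_rot: [-3.141, -0.004, -0.002]
contact_force: [0.3, 0.4, 7.9]
grip_width: 23.3
t=15.25 y=98.0 x=470.6 z=184.5 th=0.010 err=0.3px area=223
```

```bash
python3 -m jog '[[0,0,0,0,0],[0,0,0,0,0],[0,0,0,0,0],[0,0,0,0,0.3],[0,0,0,0,0.5]]' 20; python3 -m jog '[[0,0,0,0,0.9],[0,0,0,0,1],[0,0,0,0,1],[0,0,0,0,1]]';python3 -m jog '[[0,0,-2,0,1],[0,0,-4,0,1],[0,0,-4,0,1],[0,0,-4,0,1],[0,0,-2,0,1]]';python3 -m jog '[[0,0,0,0,1],[0,0,0,0,1]]'
python3 - <<'E'
from ang import *
for k in range(8):
    im=eyes.get_image("scene");uv,a=yel(im);print(uv.round(1),a,"th",angle(uv,97,80))
t=eyes.get_image("top");m=near(orange(im),proj("scene",[[470.5,98,198]])[0])
print("handle y,dz",fit(lambda p:box([470.5,p[0]],p[1]),{"scene":m},[98,78],["scene"],[5,5]).x)
a=im[110:290,180:380,::-1];b=t[100:280,180:380,::-1];cv2.imwrite("pics/e.png",np.hstack([cv2.resize(a,(400,360)),cv2.resize(b,(400,360))]))
E
```

```text
t: 15.8
position: [469.4, 97.8, 182.6]
tcp_rot: [3.142, 0.004, -0.003]
contact_force: [0.7, -0.2, -1.0]
grip_width: 39.0
t: 16.2
position: [469.8, 98.0, 182.8]
tcp_rot: [3.142, 0.004, -0.002]
contact_force: [-0.1, 0.6, -0.3]
grip_width: 85.6
t: 16.7
position: [471.1, 98.2, 347.9]
tcp_rot: [-3.141, -0.005, -0.009]
contact_force: [0.7, -0.2, 0.1]
grip_width: 85.5
t: 16.9
position: [470.1, 98.1, 342.7]
tcp_rot: [3.142, 0.004, -0.001]
contact_force: [1.0, -0.2, -0.1]
grip_width: 85.4
[296.7 156.1] 222 th (np.float64(1.1102230246251565e-16), np.float64(0.35773211629559776))
[296.6 156.1] 223 th (np.float64(1.1102230246251565e-16), np.float64(0.4380883913478686))
[296.6 156.1] 224 th (np.float64(0.0050000000000000044), np.float64(0.45881965775659583))
[296.6 156.1] 221 th (np.float64(0.0050000000000000044), np.float64(0.44228608022428695))
[296.6 156.2] 222 th (np.float64(0.0050000000000000044), np.float64(0.4072575080181505))
[296.6 156.2] 223 th (np.float64(0.0050000000000000044), np.float64(0.39849406099904794))
[296.6 156.3] 222 th (np.float64(0.010000000000000009), np.float64(0.3770659429520858))
[296.6 156.3] 222 th (np.float64(0.010000000000000009), np.float64(0.3770659429520858))
handle y,dz [98.08544922 78.15014648]
```

View pics/e.png

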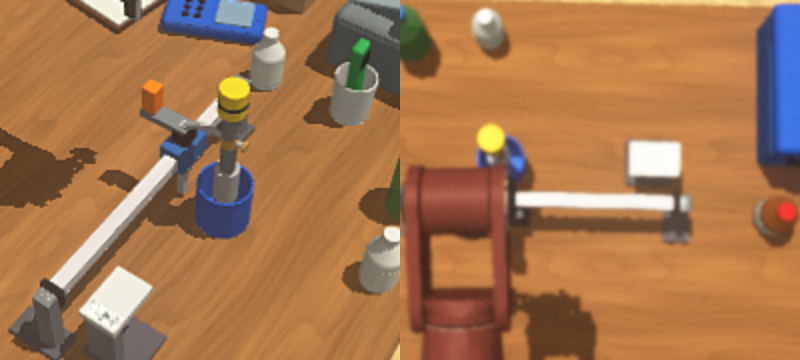

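The sonde hangs plumb inside the beaker and the handle is free, down about 78 mm (y = 98). The beaker, ledge and bottles have not moved.

```bash
python3 -c "
from plant import sign_off;print(sign_off())"
```

```text
the job is handed in; nothing more can be done
None
```

The job is handed in: the sonde hangs plumb in the blue beaker with the lift down and the handle released. `sign_off` gives no verdict, so this rests on my own measurements.

- **Transfer:** I gripped the handle and slid the sonde off the ledge. I cancelled the swing with one timed forward step, one back step and two small steps to centre it. It then held within about 0.025 rad of plumb above the beaker for more than 3 s, with the lift up.
- **Lowering:** I lowered the handle about 79 mm, at no more than about 9 N on the wrist. I then let go and raised the gripper well clear.
- **Last checks:** After release the sonde angle read 0 to 0.01 rad and was almost steady. The handle was at y = 98 mm with the lift about 78 mm down. In the final picture the beaker, ledge and visible bottles looked unmoved; I did not re-measure them after lowering.
- **Disagreements:**
  - The two cameras put the beaker at y = 95 and y = 101 mm, but each showed the sonde within 1–2 mm of the beaker's axis in its own view.
  - The nose dropped off the ledge at about 0.04 m of trolley travel, not the stated 0.07 m.

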